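# Hold the drying chest's lid open

## Robot

A 6-joint arm with a two-finger parallel gripper is mounted at the origin on the work surface. World frame = base frame: x ahead of the robot, y to its left, z up, the work surface at z = 0. Lengths are in mm, angles in rad, forces in N, time in s.
With the tool pointing down it reaches from about 375 to 750 mm from the base axis. Payload 9 kg.
Tool frame: the origin (TCP) lies at the very end of the fingers, on their centre line; the grasp point (between the pads) lies 19 mm behind it (grip_depth is the distance from the TCP to the grasp point, in mm); z points along the fingers, y is the direction in which the jaws open and shut (so a half turn about z gives the same grasp; the last joint's range is limited). The gripper opens to 85 mm and grips with 20 to 120 N. Pads are 22 mm wide; open, the fingers measure 114 mm over their backs; the gripper's body (76 mm by 85 mm) begins 54 mm behind the grasp point. The pads swing forward as they close: fully open they stand 13 mm farther back than shut.
Start: joints at [1, 0.104, 0.097, 1.564, 0, 1.353], TCP at [207.322, 563.076, 231.331] pointing down, gripper open.
Joint ranges: [-2.99, 2.99], [-0.84, 1.86], [-1.1, 1.16], [-1.84, 2.11], [-1.51, 1.56], [-3.14, 3.14]. Speed limits (rad/s): [2.22, 2.22, 2.57, 3.14, 3.14, 3.14].

## Interface

Orientations are given as a rotation vector (axis times angle).
In Python, from workcell import * gives the robot as it stands. The module is installed in compiled form; this text tells all that it offers.
- The arm moves only by the tool carry_out, never from a script. Its argument "increments" is a list that holds one entry, the list of rows, each a list of 7 numbers: the shift along the tool's x, y, z in mm, then the turn, a rotation vector about the tool's x, y, z in degrees, then the opening, from 0 (shut) to 1 (fully open). In form: [[[dx, dy, dz, wx, wy, wz, gripper], ...]]. A call has 1 to 12 rows; each row is the pose to reach, as a shift and turn from the pose measured when the call began, along the tool's axes at that moment; what a row does not reach only later rows make up. A row lasts 1/10 s, in which the tool goes at most 50 mm and 8.59 degrees, less where a joint would pass 70% of its speed; a pose out of reach is approached as far as the arm can. A call with a gripper value outside its range is refused whole. The fingers move at their own pace and stop on an object; "squeeze" is the grip in N (left out, the last holds). Time passes only in rows, so rows that repeat a pose let the fingers close. It gives the time, the measured TCP pose, the force and the opening at its end, in the units of the state.
- get_obs(): the state, without advancing time (a new reading comes with each control period).
- get_image(name): name is "scene" or "top" or "wrist"; returns the picture (480x640x3 uint8, red, green, blue); there is no depth.
- calibration(name): a dict with "fx", "fy", "cx", "cy" (pixels), "rvec" (rotation vector, rad) and "tvec" (3), from world to camera coordinates, as OpenCV has them. Camera axes: x right, y down, z forward; pixel columns grow to the right and rows downward; lengths in mm; the calibration is good to about 2 mm. A picture is of the moment at which its call begins: read the wrist's pose just before it. calibration takes no time and is no camera call; for the wrist camera it gives the pose at the moment of the call.
- close_job(): hands the job in, once; it reports no verdict.
The state is a dict: "t": time; "joint_pos": joint angles; "joint_vel": joint speeds; "joint_efforts": joint torques, N m; "position": TCP position; "ee_rot": TCP orientation; "wrist_force": force on the tool from outside, world axes, zero at the start; "wrist_torque": the same for the moment, N m; "finger_gap": opening from 0.0 (shut) to 1.0 (fully open).
Only numpy, scipy, OpenCV 4.12 (cv2) and the standard library are available. Lean on these libraries where they do the work, as an engineer would, in place of code of your own. Each camera call takes 0.05 s, during which the arm holds its last target. There are 200 camera calls.

## Task

The lid of the drying chest with the painted balls sometimes snags on its catch, and you cannot see whether it has. First tug the lid up by its bar handle, before touching the catch; if it is caught, slide the catch knob over to free it. Then lift the lid well past 45 degrees and finish holding it there by the handle so the painter can reach in (it falls shut if let go); leave the mug, paint jar and ball stand where they are.

Things in the scene. Friction and masses are not known exactly. Their poses are not given: they have to be found in the camera images.
- chest: Plywood drying chest, fixed to the table, 260 (x) x 300 (y) x 105 mm high. Origin: centre of its underside. Its -x side is the front: a flat ledge there (x -130 to -72 mm) has its top 105 mm up; behind lies the white lid (x -70 to +125 mm, closed top at 118 mm), hinged along the far (+x) rim. All x, y offsets given are in the chest's frame; yaw varies within 0.35 rad.
- hinge (a point): Point on the lid's hinge axis, midway along it: 125 mm behind (+x) the chest's origin and 106 mm up. The hinge axis runs along the chest's y.
- handle_bar (a point): Middle of the lid's handle, an aluminium round bar 12 mm thick, 120 mm long along the chest's y, on two posts 108 mm apart, its axis 42 mm above the lid's top. Lid closed: at chest x -45, y 0, z 160 mm, so 170 mm in front of the hinge axis and 54 mm above it. It circles the hinge axis. Pinched from above across it, the bar can turn between the pads, the tool may stay upright.
- lid (a joint): Lid angle (rad): 0 closed, grows as the front edge rises, stop at 1.25. The lid weighs about 0.46 kg in all (a quarter more or less); lifting at the handle takes 2 to 4 N; it falls shut when let go. If it is caught it rises only about 0.02 rad (4 mm at the handle) and then stops dead.
- catch (a joint): Slide of the catch (m): 0 to 0.03 towards the chest's +y; starts between 0 and 0.004. 2.5 N of friction, no spring: it stays where put. At 0.022 or more it always frees the lid; let the lid down (not pulled) while sliding it. It does not show whether the lid is caught: the striker it catches is hidden under the lid and may be out of line.
- catch_knob (a point): Middle of the top of the catch's knob: an upright dark steel block 12 mm (x) x 14 mm (y) standing 34 mm above the ledge (top 139 mm up). At slide 0 it stands 101 mm in front (-x) of the chest's origin and 100 mm to its -y side; it moves towards +y with the catch.
- mug: Black mug, 74 mm wide, 85 mm high, beside the chest (+y side). Origin: centre of the underside. Bystander.
- paint_jar: Paint jar, 54 mm wide, 60 mm high, beside the chest (-y side, nearer the robot). Origin: centre of the underside. Bystander.
- ball_stand: White painted ball 64 mm wide on a small wooden stand, 98 mm high in all, beside the chest (-y side, farther from the robot). Origin: centre of the underside. Bystander.

How it is judged (in metres and radians):
On the way, in this order (a step that is already met when the one before it is completed fails the run):
1. the lid is tugged up by its handle (at least 0.01 rad) while the catch is still where it was (value of joint lid above 0.01 rad and contact force between the fingers and lid_c1 above 1 N and distance of catch_knob from where it was at the start of the episode below 0.004 m), for 0.1 s.
2. the lid is lifted past 45 degrees by its handle (value of joint lid above 0.785 rad and contact force between the fingers and lid_c1 above 0.5 N), for 0.2 s.
At the end, for the whole second after the job is handed in: The lid stands open more than 45 degrees (0.785 rad), still to within 0.1 rad/s, with the gripper's fingers holding its handle; mug, paint jar and ball stand are within 30 mm of where they began (all of step 2 and velocity of joint lid between -0.1 and 0.1 rad/s and distance of each of mug, paint_jar, ball_stand from where it was at the start of the episode below 0.03 m); the arm keeps its last pose, push and grip.
It fails at once if a bystander (mug, paint jar, ball stand) is pushed more than 30 mm or tipped over (distance of any of mug, paint_jar, ball_stand from where it was at the start of the episode above 0.03 m or angle between any of mug, paint_jar, ball_stand's own z axis and vertical above 0.5 rad).
It also fails if it takes over 64 s, if anything falls off the work surface, if the arm or the gripper's body presses on something with over 40 N, if the wrist force passes 120 N, or if a joint passes its speed limit or range.

## Working session

There is one attempt and no reset: what is moved stays moved. The work goes in short steps, Python scripts to look and compute and a tool call to move; the robot and the scene stay as the last step left them, time stands still between calls to the robot, and variables do not carry over. Pictures are saved under pics/ and viewed, about 8 in all and at most 12, crops included, and the job is handed in when it is done.

Besides the shell and the picture viewer there is one more tool, called after "Call:" in YAML: its name, and indented under it one key for each argument. carry_out: Moves the arm, as the interface text tells. Its arguments: {"type":"object","properties":{"increments":{"type":"array"},"squeeze":{"type":"number"}},"required":["increments"]}

```bash
mkdir -p pics; ls; cat > h.py <<'E'
from workcell import *
import numpy as np, cv2
from scipy.spatial.transform import Rotation as R
def cam(n):
    c=calibration(n); K=np.array([[c['fx'],0,c['cx']],[0,c['fy'],c['cy']],[0,0,1.]])
    return K,R.from_rotvec(np.ravel(c['rvec'])).as_matrix(),np.ravel(c['tvec'])
def ray(C,uv):
    K,Rm,t=C; d=Rm.T@np.linalg.inv(K)@np.array([uv[0],uv[1],1.]); return -Rm.T@t,d/np.linalg.norm(d)
def onplane(C,uv,z):
    o,d=ray(C,uv); return o+d*(z-o[2])/d[2]
def tri(rs):
    A=sum(np.eye(3)-np.outer(d,d) for o,d in rs); b=sum((np.eye(3)-np.outer(d,d))@o for o,d in rs)
    p=np.linalg.solve(A,b); return p,[np.linalg.norm((np.eye(3)-np.outer(d,d))@(p-o)) for o,d in rs]
def proj(C,p):
    K,Rm,t=C; q=K@(Rm@np.asarray(p,float)+t); return q[:2]/q[2]
def snap(n,f):
    im=get_image(n); cv2.imwrite(f'pics/{f}.png',im[:,:,::-1]); return im
def tomove(p,yaw_R=None):
    s=get_obs(); Rt=R.from_rotvec(s['ee_rot']); return Rt.inv().apply(np.asarray(p)-s['position'])
E
python3 - <<'E'
from h import *
print(get_obs())
for n in('scene','top','wrist'):
    C=cam(n); print(n,C[0][0,0],-C[1].T@C[2]); snap(n,n+'0')
E
```

```text
pics
{'t': 0.0, 'joint_pos': array([ 1.00036893e+00,  1.04689053e-01,  9.64890764e-02,  1.56386480e+00,
       -6.39382895e-06,  1.35308618e+00]), 'joint_vel': array([ 2.19410589e-03,  2.26208400e-04, -2.74922293e-04, -6.74603673e-05,
        4.32406618e-04, -1.41472028e-03]), 'joint_efforts': array([-2.26590106e-03, -5.56931627e+01,  5.03647792e+01,  1.72836380e-02,
       -4.52941977e-04,  2.82797691e-05]), 'position': array([207.09690517, 562.796238  , 230.53920516]), 'ee_rot': array([-5.51094877e-01, -3.09238949e+00,  1.84333143e-03]), 'wrist_force': array([-0.13705773,  0.26828566, -0.56079666]), 'wrist_torque': array([ 0.00016065, -0.02458185,  0.00913469]), 'finger_gap': 1.0024518004091825}
scene 490.8403578562186 [943.76514756 389.43653706 912.38519099]
top 509.66365308423667 [ 536.714324     16.36517521 1097.90990603]
wrist 394.1628210717231 [134.69288832 588.88114447 371.69299251]
```

View pics/scene0.png

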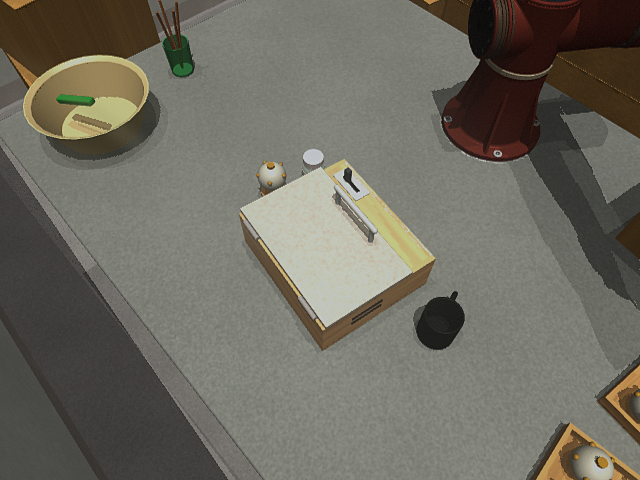

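View pics/top0.png

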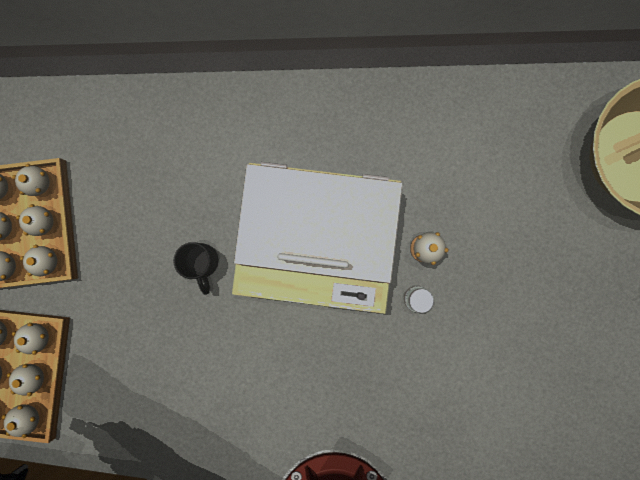

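The scene view shows the bar from about (336,193) to (374,236) and the knob top near (348,173). In the top view the bar runs from (279,257) to (350,264), the knob is near (361,296), and the chest is slightly yawed. Next I'll zoom in on both.

```bash
python3 - <<'E'
from h import *
a=cv2.imread('pics/scene0.png')[155:255,310:410]; b=cv2.imread('pics/top0.png')[235:315,270:400]
a=cv2.resize(a,(480,480),interpolation=cv2.INTER_CUBIC)
b=cv2.resize(b[:, :],(780,480),interpolation=cv2.INTER_CUBIC)
b=b[:, :]
cv2.imwrite('pics/za.png',np.hstack([a,b])[:, :] if 0 else np.vstack([np.hstack([cv2.resize(a,(300,300)),np.zeros((300,480,3),np.uint8)]),b[:300]])[:600])
cv2.imwrite('pics/za.png',a); cv2.imwrite('pics/zb.png',b)
E
```

```text
(no output)
```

View pics/za.png

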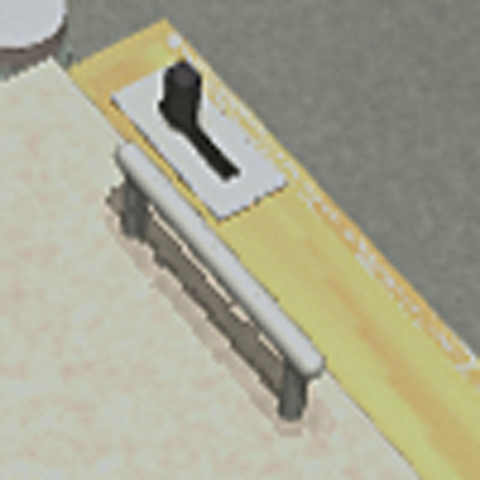

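View pics/zb.png

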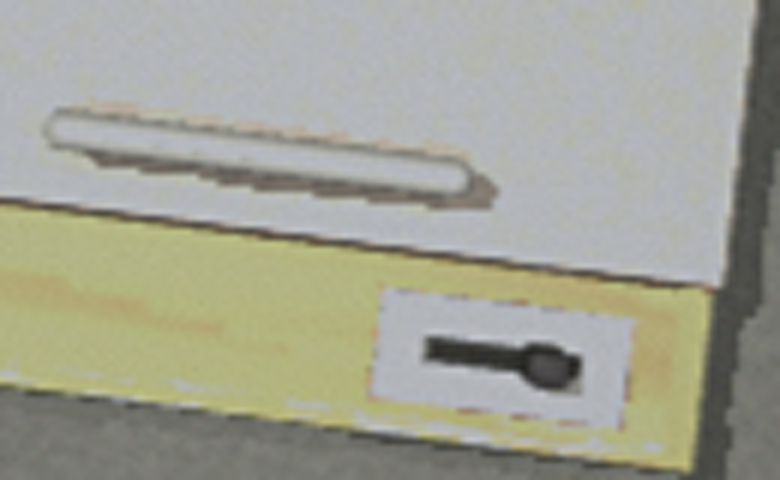

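The zooms show the bar ends at scene (335.4,186.3) and (375.8,231.3), and at top (348.3,264.0) and (277.3,256.8). The knob top is at scene (348.1,170.0) and top (362.0,296.0), with its slot running toward +y.

```bash
python3 - <<'E'
from h import *
S,T=cam('scene'),cam('top')
pts={'A':((335.4,186.3),(348.3,264.)),'B':((375.8,231.3),(277.3,256.8)),'K':((348.1,170.),(362.,296.))}
P={}
for k,(s,t) in pts.items():
    P[k],e=tri([ray(S,s),ray(T,t)]); print(k,P[k].round(1),np.round(e,1))
v=P['B']-P['A']; print('len',np.linalg.norm(v),'bar mid',(P['A']+P['B'])/2,'yaw',np.arctan2(-v[0],v[1]))
# ledge yellow mask, top view
im=cv2.imread('pics/top0.png'); h=cv2.cvtColor(im,cv2.COLOR_BGR2HSV)
m=cv2.inRange(h,(18,60,90),(35,255,255)); m[:,:200]=0;m[:,420:]=0
c=max(cv2.findContours(cv2.morphologyEx(m,cv2.MORPH_CLOSE,np.ones((25,25))),0,2)[0],key=cv2.contourArea)
bx=cv2.boxPoints(cv2.minAreaRect(c)); q=np.array([onplane(T,p,105) for p in bx]); print(bx.round(1),q.round(1))
y=0
for i in range(4):
    d=q[(i+1)%4]-q[i]; print(np.linalg.norm(d).round(1),np.arctan2(-d[0],d[1]).round(3))
for n,p in (('mug',(196,260)),('jar',(420,300)),('ball',(429,248))): print(n,onplane(T,p,{'mug':85,'jar':60,'ball':66}[n]).round(0))
s=get_obs(); print(R.from_rotvec(s['ee_rot']).as_matrix().round(3))
E
```

```text
A [521.1 -30.8 158.1] [0.8 0.8]
B [538.1  98.  162. ] [1.1 1.1]
K [460.4 -56.4 136.1] [0.6 0.6]
len 129.98014426373663 bar mid [529.61439801  33.63651451 160.07641886] yaw -0.1312589630271538
[[231.3 294.1]
 [235.3 263.5]
 [388.8 283.1]
 [384.9 313.7]] [[ 466.5  194.9  105. ]
 [ 525.9  186.4  105. ]
 [ 482.3 -111.5  105. ]
 [ 423.4 -102.6  105. ]]
60.0 -1.713
301.1 2.996
59.5 1.419
300.5 -0.144
mug [534. 268.  85.]
jar [ 445. -179.   60.]
ball [ 549. -199.   66.]
[[-0.938  0.346 -0.001]
 [ 0.346  0.938 -0.001]
 [ 0.    -0.001 -1.   ]]
```

Both views agree. The bar middle is (530, 34, 160), the chest yaw is about -0.138, the bar length is plausible and the knob is at (460.5, -57). Now I'll hover above the bar with the jaws along the chest's x.

```bash
cat >> h.py <<'E'
YAW=-0.138; CX=np.array([np.cos(YAW),np.sin(YAW),0]); CY=np.array([-CX[1],CX[0],0])
RT=R.from_matrix(np.column_stack([CY,CX,[0,0,-1]]))   # jaws along chest x, tool down
def plan(p,Rt=RT):
    s=get_obs(); R0=R.from_rotvec(s['ee_rot'])
    print('t',s['t'],'pos',s['position'].round(1),'F',s['wrist_force'].round(1),'gap',round(s['finger_gap'],3))
    print('shift',R0.inv().apply(np.asarray(p)-s['position']).round(1),'turn',np.degrees((R0.inv()*Rt).as_rotvec()).round(1))
E
python3 - <<'E'
from h import *
plan([529.8,33.8,220])
E
```

```text
t 0.15 pos [207.2 562.8 230.7] F [ 0.   0.5 -0.4] gap 0.998
shift [-485.6 -385.    11. ] turn [-0.1  0.  77.7]
```

Call:
carry_out:
  increments:
    - [[-40,-32,1,0,0,6.5,1],[-80,-64,2,0,0,13,1],[-120,-96,3,0,0,19.5,1],[-160,-128,4,0,0,26,1],[-200,-160,5,0,0,32.5,1],[-240,-192,6,0,0,39,1],[-280,-224,7,0,0,45.5,1],[-320,-256,8,0,0,52,1],[-360,-288,9,0,0,58.5,1],[-400,-320,10,0,0,65,1],[-440,-352,11,0,0,71.5,1],[-480,-380,11,0,0,77.7,1]]
  squeeze: 40

```text
t: 1.35
position: [519.8, 48.7, 219.9]
ee_rot: [2.374, 2.057, -0.002]
wrist_force: [0.9, 0.7, -0.3]
finger_gap: 0.999
```

Call:
carry_out:
  increments:
    - [[0,0,0,0,0,0,1]]

```text
t: 1.45
position: [521.7, 44.1, 218.8]
ee_rot: [2.383, 2.046, -0.003]
wrist_force: [0.5, 0.3, -0.0]
finger_gap: 1.001
```

```bash
python3 - <<'E'
from h import *
plan([529.8,33.8,220])
C=cam('wrist'); im=snap('wrist','w1')
for p in ([521.1,-25,160],[538,93,160],[529.8,33.8,160],[460.5,-57,139]): print(proj(C,p).round(0))
E
```

```text
t 1.45 pos [521.7  44.1 218.8] F [ 0.5  0.3 -0. ] gap 1.001
shift [-8.9  9.5 -1.2] turn [-0.   0.1 -0.8]
[335. 372.]
[336. 169.]
[336. 279.]
[251. 404.]
```

View pics/w1.png

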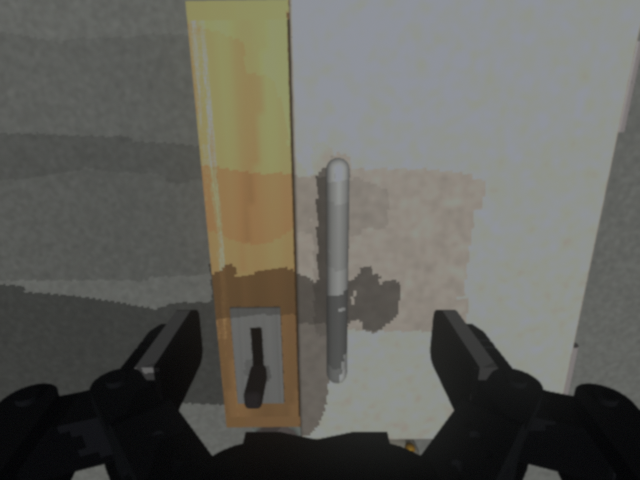

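The wrist view shows the bar along column 337–338 from row 158 to 383, and the knob top near (254,402). Predictions match to about 1 mm. Next I'll align, descend and grip.

Call:
carry_out:
  increments:
    - [[-9,10,5,0,0,-0.8,0.7],[-9,10,20,0,0,-0.8,0.7],[-9,10,40,0,0,-0.8,0.6],[-9,10,60,0,0,-0.8,0.6],[-9,10,72,0,0,-0.8,0.6],[-9,10,78,0,0,-0.8,0.6],[-9,10,78,0,0,-0.8,0.6]]

```text
t: 2.2
position: [528.3, 36.2, 140.3]
ee_rot: [-2.363, -2.067, 0.004]
wrist_force: [0.8, 0.5, 0.6]
finger_gap: 0.601
```

Call:
carry_out:
  increments:
    - [[0,0,0,0,0,0,0],[0,0,0,0,0,0,0],[0,0,0,0,0,0,0],[0,0,0,0,0,0,0],[0,0,0,0,0,0,0],[0,0,0,0,0,0,0],[0,0,0,0,0,0,0],[0,0,0,0,0,0,0]]

```text
t: 3.0
position: [531.9, 35.8, 141.6]
ee_rot: [2.362, 2.065, 0.005]
wrist_force: [18.0, -0.2, -7.4]
finger_gap: 0.123
```

Gripped on the bar, with the gap matching 12 mm. Now a gentle tug.

Call:
carry_out:
  increments:
    - [[0,1,0,0,0,0,0],[0,1,-1,0,0,0,0],[0,1.5,-3,0,0,0,0],[0,2,-5,0,0,0,0],[0,2,-6,0,0,0,0],[0,2,-6,0,0,0,0],[0,2,-6,0,0,0,0],[0,2,-6,0,0,0,0]]

```text
t: 3.8
position: [533.4, 35.6, 145.9]
ee_rot: [2.363, 2.066, 0.003]
wrist_force: [5.9, -0.0, -21.9]
finger_gap: 0.127
```

It rose 4.3 mm and then met 22 N, where a free lid needs 2–4 N. One slightly longer pull will confirm.

Call:
carry_out:
  increments:
    - [[0,0,-2,0,0,0,0],[0,0,-3,0,0,0,0],[0,0,-3,0,0,0,0],[0,0,-3,0,0,0,0]]

```text
t: 4.2
position: [533.5, 35.5, 146.6]
ee_rot: [2.364, 2.067, 0.003]
wrist_force: [11.3, -0.9, -28.5]
finger_gap: 0.12
```

The pull met a dead stop at 28 N, so the lid is caught. I'll let it down, release and rise.

Call:
carry_out:
  increments:
    - [[0,0,2,0,0,0,0],[0,0,4,0,0,0,0],[0,-1,5,0,0,0,0],[0,-1,5,0,0,0,0],[0,-1,5,0,0,0,0.4],[0,-1,5,0,0,0,0.4],[0,-1,5,0,0,0,0.4],[0,-1,-5,0,0,0,0.4],[0,-1,-20,0,0,0,0.4],[0,-1,-35,0,0,0,0.4],[0,-1,-45,0,0,0,0.4],[0,-1,-45,0,0,0,0.4]]

```text
t: 5.4
position: [533.5, 35.4, 194.1]
ee_rot: [2.362, 2.065, 0.006]
wrist_force: [0.3, 1.2, -1.0]
finger_gap: 0.401
```

```bash
python3 - <<'E'
from h import *
plan([461.5,-57,180]); plan([461.5,-57,121])
E
```

```text
t 5.4 pos [533.5  35.4 194.1] F [ 0.3  1.2 -1. ] gap 0.401
shift [-101.3  -59.1   13.8] turn [ 0.3 -0.   0.2]
t 5.4 pos [533.5  35.4 194.1] F [ 0.3  1.2 -1. ] gap 0.401
shift [-101.3  -59.4   72.8] turn [ 0.3 -0.   0.2]
```

Call:
carry_out:
  increments:
    - [[-35,-20,0,0,0,0,0.4],[-70,-40,0,0,0,0,0.4],[-101,-59,0,0,0,0,0.4],[-101,-59,0,0,0,0,0.4],[-101,-59,0,0,0,0,0.4],[-101,-59,15,0,0,0,0.4]]

```text
t: 6.0
position: [463.0, -56.7, 179.9]
ee_rot: [2.36, 2.063, 0.009]
wrist_force: [0.3, 0.1, 0.0]
finger_gap: 0.399
```

```bash
python3 - <<'E'
from h import *
plan([461.5,-57,121])
C=cam('wrist'); im=snap('wrist','w2'); print(proj(C,[461.5,-57,139]).round(0),proj(C,[461.5,-57,105]).round(0))
E
```

```text
t 6.0 pos [463.  -56.7 179.9] F [0.3 0.1 0. ] gap 0.399
shift [-0.4 -2.  58.9] turn [0.5 0.  0.2]
[315. 277.] [315. 255.]
```

View pics/w2.png

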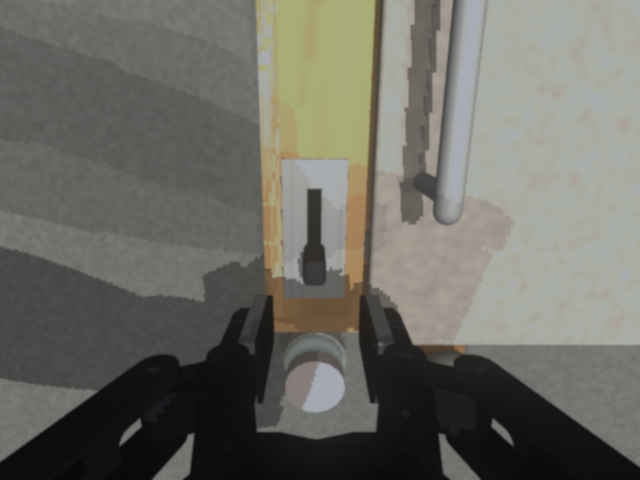

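The knob top shows at about (315,272), against a prediction of (315,277). It is centred between the fingers and about 1–2 mm farther toward +y. Descend and grip.

Call:
carry_out:
  increments:
    - [[1,-2,20,0,0,0,0.4],[1,-2,40,0,0,0,0.4],[1,-2,55,0,0,0,0.4],[1,-2,59,0,0,0,0.4],[1,-2,59,0,0,0,0.4],[1,-2,59,0,0,0,0],[1,-2,59,0,0,0,0],[1,-2,59,0,0,0,0],[1,-2,59,0,0,0,0],[1,-2,59,0,0,0,0],[1,-2,59,0,0,0,0]]
  squeeze: 30

```text
t: 7.15
position: [462.3, -55.1, 118.3]
ee_rot: [2.36, 2.064, 0.011]
wrist_force: [10.2, 0.4, -4.0]
finger_gap: 0.13
```

Call:
carry_out:
  increments:
    - [[2,0,0,0,0,0,0],[6,0,0,0,0,0,0],[11,0,0,0,0,0,0],[16,0,0,0,0,0,0],[21,0,0,0,0,0,0],[25,0,0,0,0,0,0],[27,0,0,0,0,0,0],[27,0,0,0,0,0,0],[27,0,0,0,0,0,0]]

```text
t: 8.05
position: [466.3, -27.7, 118.3]
ee_rot: [2.359, 2.065, 0.012]
wrist_force: [6.0, -0.9, -7.8]
finger_gap: 0.135
```

The knob moved 27 mm with the gap unchanged. I'll release, rise and look.

Call:
carry_out:
  increments:
    - [[0,0,0,0,0,0,0.35],[0,0,0,0,0,0,0.35],[0,0,0,0,0,0,0.35],[0,0,-20,0,0,0,0.4],[0,0,-45,0,0,0,0.4],[-10,0,-75,0,0,0,0.5],[-10,0,-75,0,0,0,0.5],[-10,0,-75,0,0,0,0.5]]

```text
t: 8.85
position: [464.7, -37.8, 194.0]
ee_rot: [2.358, 2.064, 0.014]
wrist_force: [-0.1, -0.6, -0.7]
finger_gap: 0.505
```

```bash
python3 - <<'E'
from h import *
C=cam('wrist'); im=snap('wrist','w3'); k0=np.array([461.5,-55.5,139])
for d in (0,22,27,30): print(d,proj(C,k0+d*CY).round(0))
plan([532,34.5,200])
plan([532,34.5,141])
E
```

```text
0 [316. 297.]
22 [316. 259.]
27 [316. 250.]
30 [316. 245.]
t 8.9 pos [464.2 -37.5 193.1] F [ 0.2 -0.3  0.2] gap 0.501
shift [80.4 57.7 -6.2] turn [ 0.6 -0.1  0.3]
t 8.9 pos [464.2 -37.5 193.1] F [ 0.2 -0.3  0.2] gap 0.501
shift [80.3 57.1 52.8] turn [ 0.6 -0.1  0.3]
```

View pics/w3.png

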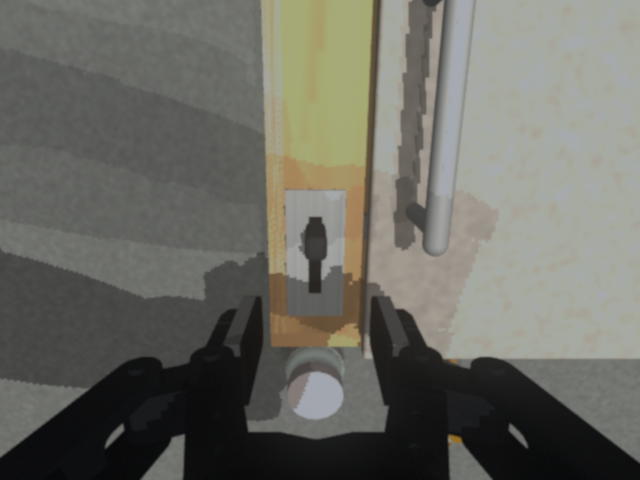

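The knob top now sits at about (316,247), near the far end of the slot, which is roughly 27 mm of slide. Back to the bar.

Call:
carry_out:
  increments:
    - [[27,19,-5,0,0,0,0.6],[54,38,-5,0,0,0,0.6],[80,57,-5,0,0,0,0.6],[80,57,-5,0.6,0,0.3,0.6],[80,57,15,0.6,0,0.3,0.6],[80,57,35,0.6,0,0.3,0.6],[80,57,49,0.6,0,0.3,0.6],[80,57,53,0.6,0,0.3,0.6],[80,57,53,0.6,0,0.3,0.6],[80,57,53,0.6,0,0.3,0.6]]
  squeeze: 40

```text
t: 9.9
position: [532.1, 34.1, 141.6]
ee_rot: [-2.369, -2.062, -0.003]
wrist_force: [-0.1, -0.7, -0.1]
finger_gap: 0.6
```

Call:
carry_out:
  increments:
    - [[0,0,0,0,0,0,0],[0,0,0,0,0,0,0],[0,0,0,0,0,0,0],[0,0,0,0,0,0,0],[0,0,0,0,0,0,0],[0,0,0,0,0,0,0]]

```text
t: 10.5
position: [531.8, 34.1, 142.3]
ee_rot: [-2.369, -2.062, -0.002]
wrist_force: [-4.9, -0.3, 4.5]
finger_gap: 0.126
```

Call:
carry_out:
  increments:
    - [[0,0,-2,0,0,0,0],[0,1,-5,0,0,0,0],[0,3,-8,0,0,0,0],[0,4,-12,0,0,0,0],[0,4,-12,0,0,0,0],[0,4,-12,0,0,0,0]]

```text
t: 11.1
position: [535.9, 33.5, 154.4]
ee_rot: [-2.369, -2.062, -0.002]
wrist_force: [1.5, -0.0, -3.4]
finger_gap: 0.124
```

The lid is free: it rose 12 mm at 3.4 N. I'll work out the arc around the hinge.

```bash
python3 - <<'E'
from h import *
r=np.hypot(170,54); a0=np.arctan2(54,170); a=0.071
f=lambda t:np.array([-r*np.cos(a0+t),r*np.sin(a0+t)])
for t in np.r_[np.arange(0.12,1.06,0.05),1.05]: d=f(t)-f(a); print(round(t,2),(d).round(0))
E
```

```text
0.12 [3. 8.]
0.17 [ 7. 16.]
0.22 [12. 24.]
0.27 [16. 31.]
0.32 [21. 39.]
0.37 [27. 46.]
0.42 [33. 53.]
0.47 [39. 59.]
0.52 [45. 65.]
0.57 [52. 71.]
0.62 [59. 77.]
0.67 [66. 82.]
0.72 [74. 87.]
0.77 [81. 91.]
0.82 [89. 95.]
0.87 [97. 99.]
0.92 [106. 102.]
0.97 [114. 105.]
1.02 [123. 107.]
1.05 [128. 108.]
```

Call:
carry_out:
  increments:
    - [[0,3,-8,0,0,0,0],[0,7,-16,0,0,0,0],[0,12,-24,0,0,0,0],[0,16,-31,0,0,0,0],[0,21,-39,0,0,0,0],[0,27,-46,0,0,0,0],[0,33,-53,0,0,0,0],[0,39,-59,0,0,0,0],[0,39,-59,0,0,0,0],[0,39,-59,0,0,0,0]]

```text
t: 12.1
position: [573.7, 28.2, 215.3]
ee_rot: [-2.368, -2.062, -0.0]
wrist_force: [-12.6, 0.8, 7.9]
finger_gap: 0.121
```

Call:
carry_out:
  increments:
    - [[0,5,-7,0,0,0,0],[0,12,-13,0,0,0,0],[0,19,-19,0,0,0,0],[0,26,-24,0,0,0,0],[0,34,-29,0,0,0,0],[0,41,-33,0,0,0,0],[0,49,-37,0,0,0,0],[0,49,-37,0,0,0,0],[0,49,-37,0,0,0,0]]

```text
t: 13.0
position: [622.3, 21.2, 252.9]
ee_rot: [-2.369, -2.062, -0.0]
wrist_force: [-4.2, -0.4, 3.5]
finger_gap: 0.122
```

Call:
carry_out:
  increments:
    - [[0,8,-4,0,0,0,0],[0,17,-7,0,0,0,0],[0,25,-10,0,0,0,0],[0,34,-12.5,0,0,0,0],[0,34,-12.5,0,0,0,0],[0,34,-12.5,0,0,0,0],[0,34,-12.5,0,0,0,0],[0,34,-12.5,0,0,0,0],[0,34,-12.5,0,0,0,0]]

```text
t: 13.9
position: [656.0, 16.4, 266.7]
ee_rot: [2.369, 2.062, 0.002]
wrist_force: [-2.7, -0.8, 4.6]
finger_gap: 0.117
```

```bash
python3 - <<'E'
from h import *
s=get_obs(); print(s['position'].round(1),s['wrist_force'].round(1),s['finger_gap'],abs(s['joint_vel']).max())
b=s['position']+[0,0,19]; hg=np.array([532,34,0])+170*CX; hg[2]=106
d=b-hg; print('lid',np.arctan2(d[2],-d@CX)-np.arctan2(54,170),'r',np.hypot(d[2],d@CX))
T=cam('top'); a=snap('scene','s4'); t=snap('top','t4')
o=cv2.imread('pics/top0.png')[:,:,::-1]
for n,(x,y) in (('mug',(196,265)),('jar',(420,300)),('ball',(429,248))):
    c=np.abs(t[y-30:y+30,x-30:x+30].astype(int)-o[y-30:y+30,x-30:x+30]).max(2); print(n,'changed px',(c>50).sum())
E
```

```text
[656.   16.4 266.7] [-2.7 -0.8  4.6] 0.11680863211252718 0.002318016927740225
lid 1.0189661463027997 r 185.19652847623152
mug changed px 1239
jar changed px 1514
ball changed px 1532
```

View pics/s4.png

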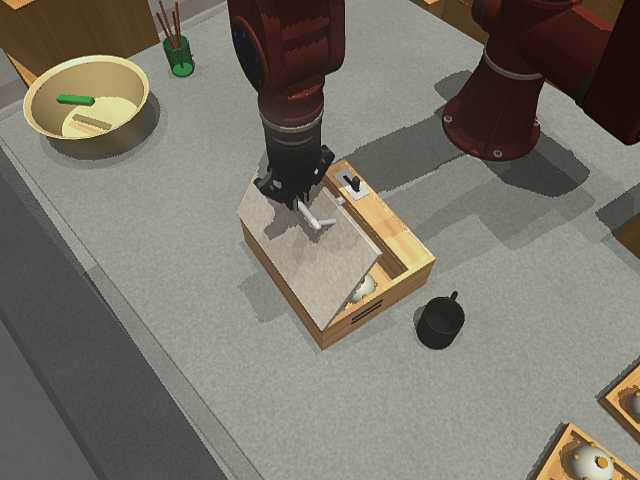

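The scene view shows the lid open at about 58° with the gripper on the bar, near (310,212). The mug is unmoved at (440,322). The arm hides the jar and ball here, so I'll hold for a second and check the top view.

Call:
carry_out:
  increments:
    - [[0,0,0,0,0,0,0],[0,0,0,0,0,0,0],[0,0,0,0,0,0,0],[0,0,0,0,0,0,0],[0,0,0,0,0,0,0],[0,0,0,0,0,0,0],[0,0,0,0,0,0,0],[0,0,0,0,0,0,0]]

```text
t: 14.8
position: [656.0, 16.4, 266.7]
ee_rot: [2.369, 2.062, 0.002]
wrist_force: [-2.6, -0.0, 0.7]
finger_gap: 0.118
```

View pics/t4.png

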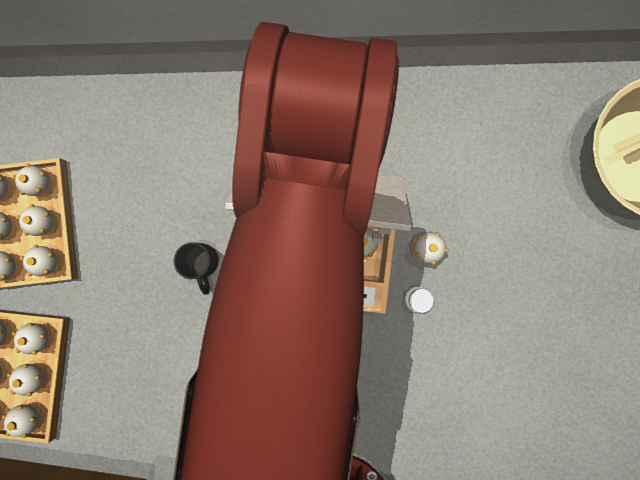

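The top view shows the mug (196,260), jar (420,300) and ball (429,248) at the same pixels as at the start, and the pose is steady. Handing in.

```bash
python3 -c "
from workcell import *
print(close_job())"
```

```text
the job is handed in; nothing more can be done
None
```

I handed the job in with the lid held open at about 1.02 rad (58°) by its handle; `close_job()` reports no verdict.

- **Tug:** I gripped the bar and pulled before touching the catch. The lid rose 4–5 mm and then stopped dead at 22–28 N, so it was caught.
- **Catch:** I let the lid down, gripped the knob and slid it about 27 mm toward +y. The wrist camera confirmed it had moved past the 22 mm needed.
- **Lift:** I gripped the bar again and the lid came up freely (3.4 N for the first 12 mm). I then followed the arc round the hinge.

**Last checks:**
- The pose did not change over 0.8 s of holding. The grip gap was 0.118, about what it was when I took hold of the bar, and wrist force was under 3 N.
- In the top view the mug, jar and ball stand are at the same pixels as at the start.

**Checks that disagreed:**
- The arc radius worked out from the tool position came to 185 mm against the nominal 178 mm. That could be the bar shifting a few mm between the pads, or an error in my hinge estimate. The lid angle comes from the same figures, so it is good to only a few hundredths of a radian, well clear of 0.785.
- A pixel-difference test around the bystanders showed large changes. I put this down to lighting and shadow, since their outlines in the picture had not moved.

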